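Pump frame: lamp aside, kickstand down, hold upright

ROBOT

A 6-joint arm with a two-finger parallel gripper is mounted at the origin on the work surface. World frame = base frame: x ahead of the robot, y to its left, z up, the work surface at z = 0. Lengths are in m, angles in rad, forces in N, time in s.
With the tool pointing down it reaches from about 0.35 to 0.775 m from the base axis. Payload 5.5 kg.
Tool frame: the origin (TCP) lies on the centre line of the jaws, within the pads' length; the fingertips stand 11 mm ahead of it and the grasp point (between the pads) lies 8 mm behind it; z points along the fingers, y is the line along which they close (so a half turn about z gives the same grasp; the last joint's range is limited). The gripper opens to 85 mm and grips with 20 to 120 N. Pads are 22 mm wide; open, the fingers measure 114 mm over their backs; the gripper's body (76 mm by 85 mm) begins 54 mm behind the grasp point. The pads swing forward as they close: fully open they stand 13 mm farther back than shut.
Start: joints at [0.999, 0.313, 0.046, 1.304, 0, 1.431], TCP at [0.241, 0.522, 0.242] pointing down, gripper open.
Joint ranges: [-2.76, 2.76], [-0.86, 1.69], [-1.03, 1.26], [-2.2, 2.34], [-1.47, 1.5], [-3.14, 3.14]. Speed limits (rad/s): [2.57, 2.57, 3.14, 3.14, 3.14, 3.14].

INTERFACE

Orientations are given as a unit quaternion [w, x, y, z].
In Python, from workcell import get_state, eyes, env gives the robot as it stands.
- The arm moves only by the shell command python3 -m inch 'ROWS' [OPENING] [FORCE]. ROWS is JSON, one flat list of numbers, 4 for each row, row after row: the shift along the tool's x, y, z in cm, then the turn about the tool's z in rad. A call has exactly 5 rows; each row shifts and turns the commanded pose from where the row before left it, along the tool's axes as they then stand; what a row does not reach is not made up. A row lasts 1/12 s, in which the tool goes at most 41.7 mm and 7.16 degrees, less where a joint would pass 70% of its speed; a pose out of reach is approached as far as the arm can. A call is refused whole if a number of a shift passes 4.17 or a number of a turn 0.125, either way. A call with a gripper value outside its range is refused whole. OPENING is the opening, from -1 (shut) to 1 (fully open), set as the call begins (- or left out, the last holds). The fingers move at their own pace and stop on an object; FORCE is the grip in N (left out, the last holds). Time passes only in rows, so rows that do not move let the fingers close, or fill a call up. It gives the time, the measured TCP pose, the force, the opening and the grip force at its end, in the units of the state.
- get_state(): the state, without advancing time (a new reading comes with each control period).
- eyes.read_camera(name): name is "scene" or "top"; returns the picture (384x512x3 uint8, red, green, blue); there is no depth.
- eyes.camera_info(name): a dict with "fovy" (degrees; the focal length in pixels is half the picture's height over the tangent of half this angle, whatever the lens; pixels are square), "cx", "cy" (the principal point, pixels), "D" ([k1, k2, p1, p2, k3] as OpenCV has them; the pictures are not rectified), "xyz" and "orientation" of the camera in the world. Camera axes: x right, y down, z forward; pixel columns grow to the right and rows downward; lengths in m; the calibration is good to about 2 mm. A picture is of the moment at which its call begins. camera_info takes no time and is no camera call.
- env.hand_in(): hands the job in; it is judged then, once.
The state is a dict: "clock": time; "joint_pos": joint angles; "qvel": joint speeds; "tau": joint torques, N m; "tcp_pos": TCP position; "orientation": TCP orientation; "wrist_force": force on the tool from outside, world axes, zero at the start; "ft_torque": the same for the moment, N m; "finger_gap": finger opening in m; "grip_force": force on a finger pad.
Only numpy, scipy, OpenCV 4.12 (cv2) and the standard library are available. Lean on these libraries where they do the work, as an engineer would, in place of code of your own. Each camera call takes 0.05 s, during which the arm holds its last target. There are 200 camera calls.

TASK

Get the pump frame ready for a colleague to clamp a pump on: swing the magnifier lamp well aside so that its head is clear of the frame, flip the frame's kickstand down past its over-centre spring until it snaps fully down, then tip the frame up off the drawer cabinet and hold it upright by its top tube with both feet staying on the counter. The frame would tip over on its own, so finish while still gripping it, upright and still, nothing but your grip and its two feet carrying it; leave everything else on the counter where it is.

Things in the scene. Friction and masses are not known exactly. Their poses are not given: they have to be found in the camera images.
- frame_grip (a point): Middle of the top tube (the handle, 18 mm thick, 200 mm long) of the pump frame: a loose flat aluminium tube frame, 240 mm wide, 269 mm high, 0.7-1.1 kg, leaning 12 degrees back against the cabinet's top front edge, away from the robot. Frame axes: z up the posts, y along the tube, x square to the frame, -x being the kickstand's side, towards the robot. The feet's axis is 248 mm below.
- pump_frame: The same frame and axes; origin midway between the feet, on the axis of its two rubber foot rolls (24 mm in diameter, axis 12 mm above the counter), on which the frame rolls when tipped up. On the -x side a 25 mm high flat steel rail crosses it, its middle 63 mm below the top tube. Gripped firmly, the round tube does not turn between the fingers, so the gripper has to tilt along with the frame.
- foot_left (a point): Centre of the frame's rubber foot roll at +y (111 mm from the middle); 12 mm above the counter when the foot stands on it.
- foot_right (a point): Centre of the foot roll at -y; 12 mm above the counter when the foot stands on it.
- kick_hub (a point): Pivot of the kickstand on the frame's +y post, at x -36, y +111, z +122 mm in the frame's axes from the origin of pump_frame. The pivot axis is the frame's x axis tilted 15 degrees about y, its end towards the robot raised, so that the leg splays towards the robot as it comes down.
- kick_tang (a point): Middle of the kickstand's push bar, 12 mm thick, standing 52 mm out of the leg towards the robot, parallel to the pivot axis, 110 mm from the pivot (this point 30 mm out from the leg's centre line). The kickstand is an L of 12 mm steel bar, leg 120 mm. Stowed, the leg lies level from the pivot towards -y; about 2 N down on the bar swings it. Pressing on once it is down would tip the frame.
- kickstand (a joint): Kickstand angle: 0 stowed (leg level), 1.66 fully down at its stop (its foot then some 10 mm above the counter when the frame is upright). A spring holds it at either end; centre is at about 0.8, and from about 0.9 on it snaps down by itself.
- lamp_grip (a point): Middle of the magnifier lamp's straight black handle, 14 mm thick, 50 mm long, level, 318 mm above the counter. It points radially out of the head's rim, on the line from the lamp's vertical hinge (on a pole on the cabinet) through the head's centre, 372 mm from the hinge; its x axis points from the handle towards the hinge.
- lamp_head (a point): Centre of the lamp's round head, 170 mm in diameter, 30 mm thick, 318 mm above the counter, 255 mm from the hinge; it starts above the frame's top tube. The arm swings 1.25 rad to either side of straight out over the frame, under 2 N at the handle, and stays where it is left. The head is clear when at least 160 mm (horizontally) from the middle of the top tube.
- cabinet: Fixed grey steel drawer cabinet behind the frame, 320 x 360 mm and 200 mm high; origin at the centre of its underside, its front (-x) face 160 mm from it. The frame leans on its top front edge.
- table: The fixed counter, top at z = 0.
- bowl: Bystander: brass bowl, 120 mm wide, 48 mm high. Leave alone.
- mortar: Bystander: white porcelain mortar, 92 mm wide, 62 mm high. Leave alone.
- bottle_tall: Bystander: green glass bottle, 56 mm wide, 150 mm high. Leave alone.
- bottle_short: Bystander: green glass bottle, 54 mm wide, 110 mm high. Leave alone.
- otoscope: Bystander: cream otoscope handle lying down, 140 mm long (along its y), 31 mm thick. Leave alone.
- tape: Bystander: roll of tape lying flat, 64 mm wide, 25 mm high. Leave alone.
- gauze: Bystander: gauze roll standing on the cabinet, 56 mm wide, 55 mm high. Leave alone.
- kick_foot (a point): Centre of the kickstand's rubber ball foot, 16 mm in diameter, at the leg's end; 18 mm above the counter when the frame is upright and the kickstand down.

How it is judged:
By the outcome, as a careful person would: the job done as asked, in the order asked, and still so for the second after the job is handed in, while the arm keeps its last pose, push and grip.
It also fails if it takes over 69 s, if anything falls off the work surface, if the arm or the gripper's body presses on something with over 40 N, if the wrist force passes 120 N, or if a joint passes its speed limit or range.

## Working session

There is one attempt and no reset: what is moved stays moved. The work goes in short steps, Python scripts to look and compute and a shell command to move; the robot and the scene stay as the last step left them, time stands still between calls to the robot, and variables do not carry over. Pictures are saved under pics/ and viewed, at most 10 in all, crops included, and the job is handed in when it is done.

```bash
ls; mkdir -p pics; python3 - <<'E'
from workcell import get_state, eyes, env
import cv2
print(get_state())
for n in("scene","top"):
    print(n,eyes.camera_info(n)); cv2.imwrite(f"pics/{n}0.png",cv2.cvtColor(eyes.read_camera(n),cv2.COLOR_RGB2BGR))
E
```

```text
pics
{'clock': 0.0, 'joint_pos': array([ 9.99409065e-01,  3.14023863e-01,  4.49608636e-02,  1.30358943e+00,
       -1.89381518e-05,  1.43119155e+00]), 'qvel': array([ 0.00148849,  0.00076226,  0.00127452, -0.00067336, -0.00068132,
       -0.00145632]), 'tau': array([-1.25552192e-04, -4.80627394e+01,  2.98535675e+01,  1.95768150e-02,
       -2.33346482e-04, -9.34185209e-07]), 'tcp_pos': array([0.24037739, 0.52179848, 0.24138809]), 'orientation': array([-3.14136899e-04,  2.14217964e-01,  9.76785443e-01, -8.73321379e-04]), 'wrist_force': array([-0.36058866,  1.11821519, -0.43100328]), 'ft_torque': array([ 0.01270741, -0.00504806, -0.03261937]), 'grip_force': 0.0, 'finger_gap': 0.0856155640478629}
scene {'fovy': 49.92035101129834, 'cx': 262.9241897549205, 'cy': 193.9361060247343, 'D': array([-0.01544074,  0.        ,  0.        ,  0.        ,  0.        ]), 'xyz': array([ 0.50748323, -0.85003134,  0.89566636]), 'orientation': array([-0.42053542,  0.90627236, -0.04087297,  0.0122379 ])}
top {'fovy': 55.65519513417651, 'cx': 252.89047098097654, 'cy': 189.11863458719063, 'D': array([-0.06008387,  0.        ,  0.        ,  0.        ,  0.        ]), 'xyz': array([ 0.40250024, -0.03397973,  1.32144968]), 'orientation': array([ 0.05281076, -0.69568871,  0.71517989, -0.04178479])}
```

View pics/scene0.png

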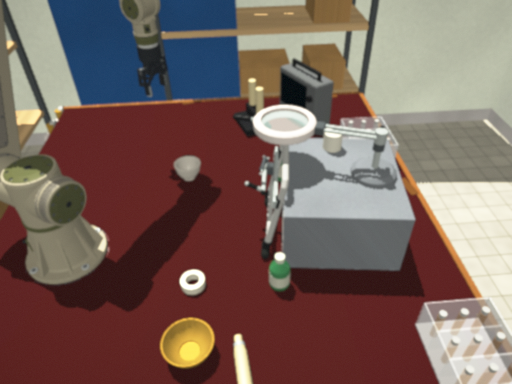

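View pics/top0.png

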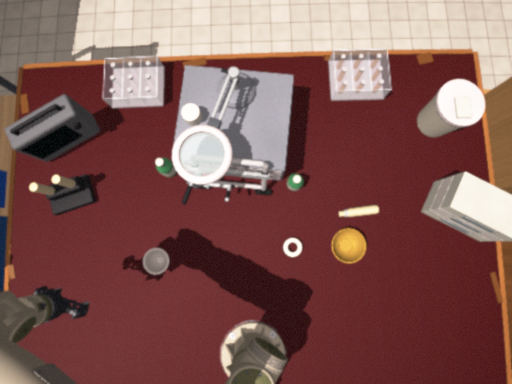

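The scene view shows the lamp head at about (285,124) over the frame, with the kickstand at (255,186). The top view shows the head at (203,154), the hinge at (234,73), and a dark bar at (187,194) that may be the handle. I'll zoom in on both.

```bash
cat > h.py <<'E'
import numpy as np, cv2
from scipy.spatial.transform import Rotation as R
from workcell import get_state, eyes, env
def K(n):
    i=eyes.camera_info(n); f=192/np.tan(np.radians(i["fovy"]/2))
    return i,np.array([[f,0,i["cx"]],[0,f,i["cy"]],[0,0,1.]])
def rot(n):
    return R.from_quat(np.roll(eyes.camera_info(n)["orientation"],-1)).as_matrix()
def ray(n,uv):
    i,k=K(n); p=cv2.undistortPoints(np.array([[uv]],float),k,i["D"])[0,0]
    return i["xyz"],rot(n)@[p[0],p[1],1]
def onz(n,uv,z):
    o,d=ray(n,uv); return o+d*(z-o[2])/d[2]
def tri(a,b):
    (o,d),(p,e)=ray("scene",a),ray("top",b); d=d/np.linalg.norm(d); e=e/np.linalg.norm(e)
    s,t=np.linalg.lstsq(np.c_[d,-e],p-o,rcond=None)[0]; x,y=o+s*d,p+t*e
    return (x+y)/2,np.linalg.norm(x-y)
def proj(n,P):
    i,k=K(n); r=rot(n).T
    return cv2.projectPoints(np.atleast_2d(P).astype(float),cv2.Rodrigues(r)[0],-r@i["xyz"],k,i["D"])[0][:,0]
def snap(n): return cv2.cvtColor(eyes.read_camera(n),cv2.COLOR_RGB2BGR)
def tool():
    s=get_state(); return s["tcp_pos"],R.from_quat(np.roll(s["orientation"],-1)).as_matrix(),s
E
python3 - <<'E'
import cv2,numpy as np
a=cv2.imread("pics/top0.png")[60:220,150:320]; b=cv2.imread("pics/scene0.png")[95:265,230:400]
a=cv2.resize(a,(400,376),interpolation=3); b=cv2.resize(b,(400,400),interpolation=3)[:376]
cv2.imwrite("pics/z0.png",np.clip(np.hstack([a,b]).astype(float)*1.6,0,255))
E
```

```text
[ WARN:0@0.060] global loadsave.cpp:1063 imwrite_ Unsupported depth image for selected encoder is fallbacked to CV_8U.
```

View pics/z0.png

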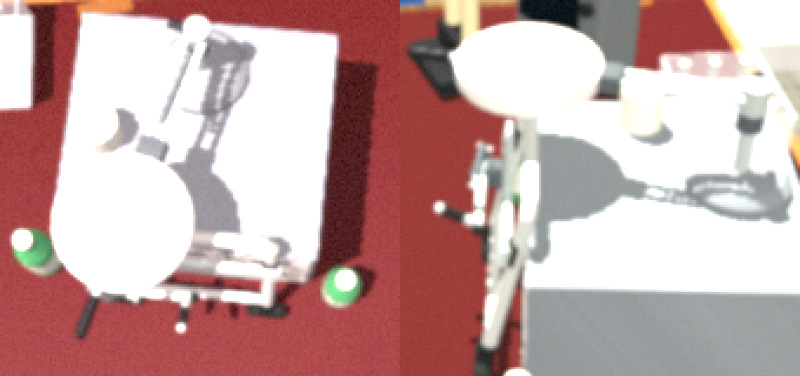

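The handle is the dark bar at top-view px (191,183)-(184,202). The push bar's white end sits at top px (227,199) and scene px (247,183). Next I'll get positions.

```bash
python3 - <<'E'
from h import *
t=lambda x,y:(150+x/2.353,60+y/2.353); s=lambda x,y:(230+(x-400)/2.353,95+y/2.353)
print("handle",onz("top",t(97,290),.318),onz("top",t(80,335),.318))
print("head",onz("top",(203,154),.318))
print("hinge .318",onz("top",t(195,28),.33))
print("tang tip",tri(s(440,207),t(181,328)))
print("footR",onz("top",t(268,310),.015),onz("scene",s(487,360),.012))
for p in((80,15),(337,35),(60,225),(310,278)): print("cab",onz("top",t(*p),.2))
print("cab scene",onz("scene",s(527,290),.2))
T,M,S=tool();print(T,M)
E
```

```text
handle [0.55944786 0.15229213 0.318     ] [0.50615434 0.17276285 0.318     ]
head [0.64226564 0.11852227 0.318     ]
hinge .318 [0.88054685 0.02866477 0.33      ]
tang tip (array([0.52934904, 0.06634155, 0.16237471]), np.float64(0.0026965269040366063))
footR [ 0.56799896 -0.05547443  0.015     ] [ 0.57614821 -0.0493236   0.012     ]
cab [0.96919972 0.19816832 0.2       ]
cab [ 0.92621888 -0.16006451  0.2       ]
cab [0.66805272 0.22418547 0.2       ]
cab [ 0.58572879 -0.10941306  0.2       ]
cab scene [ 0.61173882 -0.12677794  0.2       ]
[0.24038287 0.52187359 0.24150398] [[-9.08224509e-01  4.18482215e-01 -9.36228180e-04]
 [ 4.18483160e-01  9.08223578e-01 -1.33280102e-03]
 [ 2.92550984e-04 -1.60227828e-03 -9.99998674e-01]]
```

```bash
python3 -m inch '[-2.8,-1.4,-0.9,0,-2.8,-1.4,-0.9,0,-2.8,-1.4,-0.9,0,-2.8,-1.4,-0.9,0,-2.8,-1.4,-0.9,0]' 0.2 40; python3 -m inch '[-2.8,-1.4,-0.9,0,-2.8,-1.4,-0.9,0,-2.8,-1.4,-0.9,0,-2.8,-1.4,-0.9,0,-2.8,-1.4,-0.9,0]' ; python3 -m inch '[-2.8,-1.4,-0.9,0,-2.8,-1.4,-0.9,0,-2.8,-1.4,-0.9,0,-2.8,-1.4,-0.9,0,-2.8,-1.4,-0.9,0]'
python3 - <<'E'
from h import *
T,M,S=tool();print(T,S["finger_gap"])
im=snap("top");print(proj("top",[T,[.533,.162,.318]]))
cv2.imwrite("pics/t1.png",cv2.resize(im[120:260,120:300],None,fx=4,fy=4))
E
```

```text
clock: 0.52
tcp_pos: [0.3389, 0.3988, 0.2873]
orientation: [-0.0, 0.214, 0.977, -0.0]
wrist_force: [1.0, 0.5, 0.4]
finger_gap: 0.0513
grip_force: 0.0
clock: 0.93
tcp_pos: [0.4369, 0.2765, 0.3324]
orientation: [-0.0, 0.214, 0.977, -0.0]
wrist_force: [0.9, 0.6, 0.1]
finger_gap: 0.0513
grip_force: 0.0
clock: 1.35
tcp_pos: [0.5348, 0.1543, 0.3774]
orientation: [-0.0, 0.214, 0.977, -0.0]
wrist_force: [0.4, 0.5, 0.6]
finger_gap: 0.0513
grip_force: 0.0
[0.53477816 0.15433401 0.37738767] 0.05127430583940527
[[186.31424533 189.16586333]
 [187.80700382 192.70355311]]
```

View pics/t1.png

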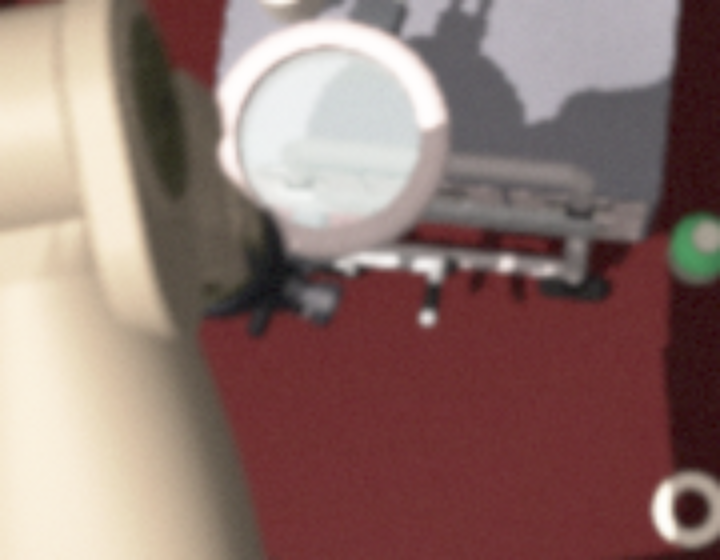

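The arm hides the handle, but the ring has not moved and the handle should lie under the jaws. I'll lower the gripper around it and swing it along the arc.

```bash
python3 -m inch '[0.1,0.1,1.2,-0.014,0.1,0.1,1.2,-0.014,0.1,0.1,1.2,-0.014,0,0.1,1.2,-0.014,0,0.2,1.2,-0.014]'; python3 -m inch '[0,1.2,0,0.032,0,1.2,0,0.032,0,1.2,0,0.032,0,1.2,0,0.032,0,1.2,0,0.032]';python3 -m inch '[0,1.2,0,0.032,0,1.2,0,0.032,0,1.2,0,0.032,0,1.2,0,0.032,0,1.2,0,0.032]'; python3 - <<'E'
from h import *
T,M,S=tool();print(T,M[:,0],S["joint_pos"])
im=snap("top");cv2.imwrite("pics/t2.png",np.hstack([cv2.resize(im[80:260,100:300],None,fx=2,fy=2),cv2.resize(snap("scene")[80:260,200:400],None,fx=2,fy=2)]))
E
```

```text
clock: 1.82
tcp_pos: [0.5335, 0.1624, 0.3162]
orientation: [-0.0, 0.18, 0.984, -0.0]
wrist_force: [0.6, -0.0, -0.2]
finger_gap: 0.0514
grip_force: 0.0
clock: 2.23
tcp_pos: [0.5583, 0.2175, 0.3166]
orientation: [-0.001, 0.259, 0.966, -0.001]
wrist_force: [0.5, -0.1, 0.1]
finger_gap: 0.0513
grip_force: 0.4
clock: 2.65
tcp_pos: [0.5916, 0.2674, 0.3167]
orientation: [-0.0, 0.335, 0.942, -0.001]
wrist_force: [0.8, -0.7, 0.2]
finger_gap: 0.0512
grip_force: 0.4
[0.59161798 0.26738565 0.31665814] [-7.75417522e-01  6.31448759e-01  3.62656224e-04] [ 3.01150290e-01  4.69881024e-01  4.58294353e-01  1.56055708e+00
 -4.59486065e-04  9.84570556e-01]
```

View pics/t2.png

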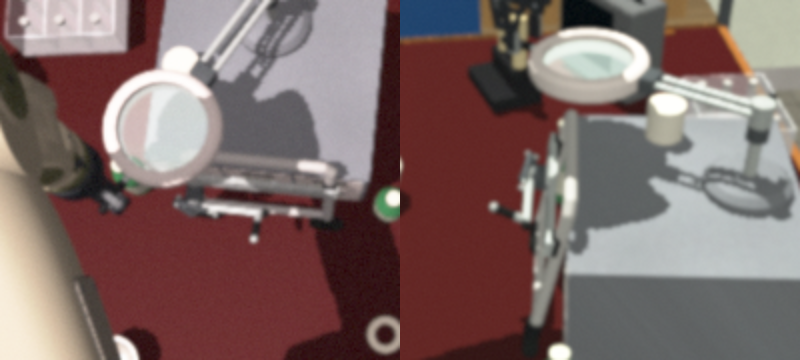

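The lamp follows: the head is now at top px (181,146), about (0.68,0.16). Continuing.

```bash
python3 -m inch '[0,1.2,0,0.032,0,1.2,0,0.032,0,1.2,0,0.032,0,1.2,0,0.032,0,1.2,0,0.032]';python3 -m inch '[0,1.2,0,0.032,0,1.2,0,0.032,0,1.2,0,0.032,0,1.2,0,0.032,0,0,0,0]'; python3 -m inch '[0,0,-1.2,0,0,0,-1.2,0,0,0,-1.2,0,0,0,-1.2,0,0,0,-1.2,0]'; python3 -m inch '[3.5,-1,-0.2,0,3.5,-1,-0.2,0,3.5,-1,-0.2,0,3.5,-1,0,0,3.5,-1,0,0]' ;  python3 - <<'E'
from h import *
T,M,S=tool();print(T,M[:,0],S["joint_pos"])
a=snap("top");b=snap("scene");cv2.imwrite("pics/t3.png",a);cv2.imwrite("pics/s3.png",b)
cv2.imwrite("pics/v3.png",np.hstack([cv2.resize(a[100:230,150:290],(400,371)),cv2.resize(b[110:270,240:400],(400,400))[:371]]))
E
```

```text
clock: 3.17
tcp_pos: [0.6321, 0.3107, 0.3172]
orientation: [-0.0, 0.409, 0.913, -0.001]
wrist_force: [0.9, -1.2, 0.6]
finger_gap: 0.0513
grip_force: 0.4
clock: 3.58
tcp_pos: [0.6704, 0.3416, 0.3151]
orientation: [-0.001, 0.466, 0.885, -0.001]
wrist_force: [-0.3, 0.1, -0.6]
finger_gap: 0.0513
grip_force: 0.0
clock: 4.0
tcp_pos: [0.6622, 0.3371, 0.3701]
orientation: [0.002, 0.466, 0.885, 0.003]
wrist_force: [0.3, -0.5, -1.3]
finger_gap: 0.051
grip_force: 0.0
clock: 4.42
tcp_pos: [0.5199, 0.4535, 0.3776]
orientation: [0.003, 0.466, 0.885, 0.005]
wrist_force: [0.2, 0.9, 0.8]
finger_gap: 0.0513
grip_force: 0.0
[0.51989327 0.45353364 0.37757894] [-0.56561658  0.82466696 -0.00151238] [ 6.01755573e-01  6.02524024e-01  8.30862881e-01  1.78707739e+00
 -1.51919078e-03  1.57135211e+00]
```

View pics/v3.png

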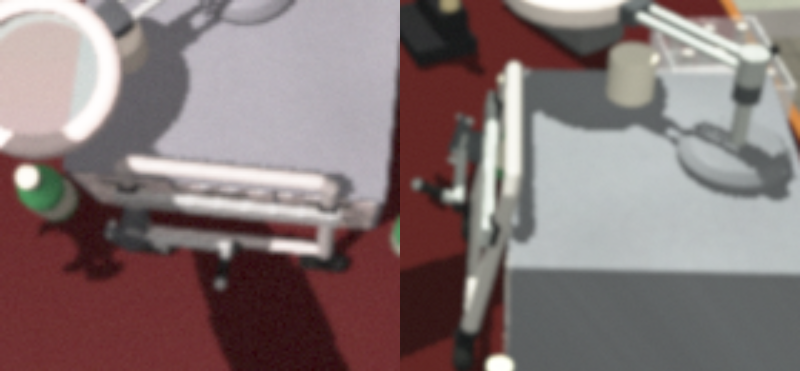

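The lamp is aside, with its head at zoomed top px (42,75). The tube runs (132,163)-(335,185) in the zoomed top crop, and the push bar's end is at (220,283) there and at (417,184) in the scene crop.

```bash
cat >> h.py <<'E'
def frame(mid,yaw,tilt):
    Y=np.array([-np.sin(yaw),np.cos(yaw),0]); X0=np.array([np.cos(yaw),np.sin(yaw),0]); Z0=np.array([0,0,1.])
    Z=Z0*np.cos(tilt)+X0*np.sin(tilt); X=np.cross(Y,Z); F=np.c_[X,Y,Z]
    return F, mid-F@[0,0,.248]
def kick(F,o,q):
    ax=np.array([-np.cos(.2618),0,np.sin(.2618)])  # towards robot, raised
    leg0=np.array([0,-1,0.])
    r=R.from_rotvec(ax*q).as_matrix(); 
    l=r@leg0
    if l[2]>0: l=R.from_rotvec(-ax*q).as_matrix()@leg0
    hub=np.array([-.036,.111,.122]); return o+F@hub, o+F@(hub+l*.11+ax*.03), o+F@(hub+l*.11+ax*.052), F@ax
E
python3 - <<'E'
from h import *
t=lambda x,y:(150+x/2.857,100+y/2.857); s=lambda x,y:(240+(x-400)/2.5,110+y/2.5)
a,b=onz("top",t(130,163),.2546),onz("top",t(338,185),.2546)
c,d=onz("scene",s(513,68),.2546),onz("scene",s(511,192),.2546)
print(a,b,np.linalg.norm(a-b)); print(c,d)
print("head",onz("top",t(42,75),.318))
Y=(a-b);yaw=np.arctan2(-Y[0],Y[1]);m=(a+b)/2
print("mid",m,"yaw",yaw)
F,o=frame(m,yaw,np.radians(12))
print("o",o,"feetR",o+F@[0,-.111,0])
h,g,e,ax=kick(F,o,0);print("hub",h,"tang",g,"end",e,ax)
print("end meas",tri(s(417,184),t(220,283)))
P=np.array([h,g,e,o+F@[0,-.111,0],o+F@[0,.111,0],m])
print("top zoom",(proj("top",P)-[150,100])*2.857); print("scene zoom",(proj("scene",P)-[240,110])*2.5+[400,0])
E
```

```text
[0.64874091 0.15089017 0.2546    ] [ 0.61846924 -0.0671726   0.2546    ] 0.2201539122139485
[0.64851594 0.15024555 0.2546    ] [ 0.61834232 -0.0728046   0.2546    ]
head [0.72771562 0.22887474 0.318     ]
mid [0.63360508 0.04185878 0.2546    ] yaw -0.13793931739452597
o [0.58253274 0.04894869 0.0120194 ] feetR [ 0.56726999 -0.06099697  0.0120194 ]
hub [0.58804096 0.16024849 0.13883822] tang [0.54643941 0.05496879 0.15245795] end [0.52702347 0.05766413 0.16244576] [-0.88254298  0.12251541  0.45399105]
end meas (array([0.52966637, 0.0661558 , 0.16045016]), np.float64(0.0007290512364299252))
top zoom [[139.53579549 236.71177963]
 [230.17540217 268.45481636]
 [227.40137451 284.61705269]
 [329.74120917 262.86189907]
 [156.86048255 244.05273532]
 [233.54417008 173.90633983]]
scene zoom [[460.78150377 146.89662835]
 [432.2323209  194.76982869]
 [414.69304996 187.51840648]
 [460.61780065 353.13750949]
 [469.30306629 225.16754485]
 [511.87779054 123.42692316]]
```

The geometry agrees within a few mm. The kickstand end measures (0.530,0.066,0.160), about 8 mm further +y than predicted. Next is the push path.

```bash
python3 - <<'E'
from h import *
F,o=frame(np.array([.6336,.0419,.2546]),-.138,np.radians(12)); o=o+[0,.006,0]
X=np.array([np.cos(.138),-np.sin(.138)]);Y=np.array([np.sin(.138),np.cos(.138)])
T,M,S=tool()
for q in (0,.2,.4,.6,.8,.9,1.,1.1,1.66):
    h,g,e,ax=kick(F,o,q); d=g-kick(F,o,0)[1]; print(q,g.round(4),e.round(4),"frame-axes shift cm X,Y,Z",(X@d[:2]*100).round(2),(Y@d[:2]*100).round(2),(d[2]*100).round(2))
g=kick(F,o,0)[1]; tgt=np.r_[g[:2],.22]; print("to above, tool cm",M.T@(tgt-T)*100)
E
```

```text
0 [0.5464 0.061  0.1525] [0.527  0.0637 0.1624] frame-axes shift cm X,Y,Z 0.0 0.0 0.0
0.2 [0.5369 0.0646 0.133 ] [0.5175 0.0672 0.143 ] frame-axes shift cm X,Y,Z -0.99 0.22 -1.95
0.4 [0.5284 0.0723 0.1143] [0.509  0.075  0.1243] frame-axes shift cm X,Y,Z -1.94 0.87 -3.82
0.6 [0.5211 0.0839 0.0971] [0.5017 0.0866 0.1071] frame-axes shift cm X,Y,Z -2.82 1.92 -5.53
0.8 [0.5155 0.099  0.0821] [0.4961 0.1017 0.0921] frame-axes shift cm X,Y,Z -3.58 3.34 -7.03
0.9 [0.5134 0.1076 0.0757] [0.494  0.1103 0.0857] frame-axes shift cm X,Y,Z -3.91 4.16 -7.68
1.0 [0.5118 0.1169 0.07  ] [0.4924 0.1196 0.08  ] frame-axes shift cm X,Y,Z -4.2 5.06 -8.25
1.1 [0.5106 0.1267 0.0651] [0.4912 0.1294 0.0751] frame-axes shift cm X,Y,Z -4.45 6.01 -8.73
1.66 [0.5136 0.1865 0.0548] [0.4942 0.1892 0.0648] frame-axes shift cm X,Y,Z -4.97 11.98 -9.76
to above, tool cm [-34.16899517 -20.33820543  15.61457731]
```

```bash
python3 -m inch '[-2.28,-1.36,0.9,0,-2.28,-1.36,0.9,0,-2.28,-1.36,0.9,0,-2.28,-1.36,0.9,0,-2.28,-1.36,0.9,0]' -1; python3 -m inch '[-2.28,-1.36,0.9,0,-2.28,-1.36,0.9,0,-2.28,-1.36,0.9,0,-2.28,-1.36,0.9,0,-2.28,-1.36,0.9,0]'; python3 -m inch '[-2.28,-1.36,0.9,0,-2.28,-1.36,0.9,0,-2.28,-1.36,0.9,0,-2.28,-1.36,0.9,0,-2.28,-1.36,0.9,0]';python3 -m inch '[0,0,0,0.074,0,0,0,0.074,0,0,0,0.074,0,0,0,0.074,0,0,0,0.074]';python3 -m inch '[0,0,0,0.074,0,0,0,0.074,0,0,0,0.074,0,0,0,0.074,0,0,0,0.074]';  python3 - <<'E'
from h import *
T,M,S=tool();print(T,M,S["finger_gap"],S["joint_pos"])
print(M.T@(np.r_[.549,.062,.175]-T)*100)
b=snap("scene");cv2.imwrite("pics/s4.png",cv2.resize(b[90:270,180:400],None,fx=3,fy=3))
E
```

```text
clock: 4.93
tcp_pos: [0.53, 0.3192, 0.3308]
orientation: [0.004, 0.466, 0.885, 0.005]
wrist_force: [1.0, 0.8, -0.5]
finger_gap: 0.0004
grip_force: 0.0
clock: 5.35
tcp_pos: [0.5387, 0.1869, 0.2853]
orientation: [0.004, 0.466, 0.885, 0.004]
wrist_force: [0.4, -0.9, 0.2]
finger_gap: 0.0002
grip_force: 0.0
clock: 5.77
tcp_pos: [0.5473, 0.0548, 0.2398]
orientation: [0.004, 0.466, 0.885, 0.004]
wrist_force: [0.8, 1.5, 0.0]
finger_gap: 0.0003
grip_force: 0.0
clock: 6.18
tcp_pos: [0.5473, 0.0559, 0.2401]
orientation: [0.003, 0.622, 0.783, 0.005]
wrist_force: [1.0, 1.4, 0.3]
finger_gap: -0.0001
grip_force: 0.0
clock: 6.6
tcp_pos: [0.5474, 0.0561, 0.2401]
orientation: [0.002, 0.756, 0.655, 0.005]
wrist_force: [-0.6, 0.1, 0.3]
finger_gap: 0.0002
grip_force: 0.0
[0.54737859 0.05605765 0.24013167] [[ 0.14205642  0.98980188  0.01059308]
 [ 0.98984398 -0.14210428  0.00390736]
 [ 0.00537283  0.00993043 -0.99993626]] 0.0002086870664694839 [-0.04618626  0.25663799 -0.03604148  1.26771518  0.00439229  1.66720026]
[0.57623942 0.01136539 6.51679135]
```

View pics/s4.png

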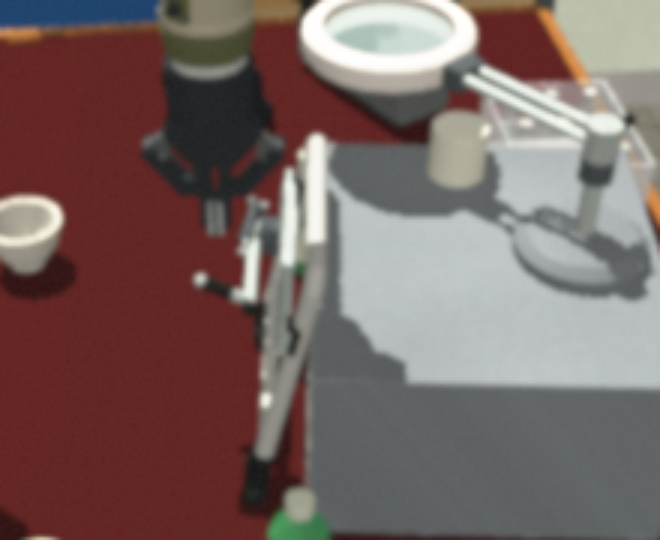

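The closed jaws hang at (215,215) in the crop, above the push bar (200,280)-(245,298). The finger knuckles stick out towards the frame's rail, so I'll turn the tool a quarter so that they lie along the frame instead.

```bash
python3 -m inch '[0,0,0,-0.12,0,0,0,-0.12,0,0,0,-0.12,0,0,0,-0.12,0,0,0,-0.12]'; python3 -m inch '[0,0,0,-0.12,0,0,0,-0.12,0,0,0,-0.12,0,0,0,-0.12,0,0,0,-0.12]';python3 -m inch '[0,0,0,-0.12,0,0,0,-0.12,0,0,0,-0.12,0,0,0,0,0,0,0,0]';  python3 - <<'E'
from h import *
T,M,S=tool();print(T,M,S["wrist_force"])
print(M.T@(np.r_[.547,.063,.18]-T)*100)
E
```

```text
clock: 7.07
tcp_pos: [0.5475, 0.0562, 0.24]
orientation: [0.003, 0.524, 0.852, 0.004]
wrist_force: [0.7, 0.8, 0.2]
finger_gap: 0.0004
grip_force: 0.0
clock: 7.48
tcp_pos: [0.5476, 0.0562, 0.2401]
orientation: [0.004, 0.248, 0.969, 0.003]
wrist_force: [-0.2, 0.2, 0.1]
finger_gap: -0.0001
grip_force: 0.0
clock: 7.9
tcp_pos: [0.5478, 0.0563, 0.2401]
orientation: [0.005, 0.076, 0.997, 0.002]
wrist_force: [-0.0, 0.4, -0.0]
finger_gap: 0.0
grip_force: 0.0
[0.5477692  0.05631014 0.24008017] [[-0.98839435  0.15158725  0.00989544]
 [ 0.15163304  0.98842856  0.00404943]
 [-0.00916709  0.00550291 -0.99994284]] [-0.00050047  0.35610765 -0.03038322]
[0.23254325 0.61652313 6.00962147]
```

```bash
python3 -m inch '[0.05,0.12,1.2,0,0.05,0.12,1.2,0,0.05,0.12,1.2,0,0.05,0.12,1.2,0,0.05,0.12,1.2,0]'; python3 -m inch '[0,0,0.3,0,0,0,0.3,0,0.2,0.04,0.4,0,0.2,0.04,0.4,0,0.2,0.04,0.4,0]'; python3 -m inch '[0.2,0.05,0.4,0,0.2,0.08,0.4,0,0.2,0.1,0.38,0,0.2,0.12,0.38,0,0.2,0.12,0.38,0]';  python3 - <<'E'
from h import *
T,M,S=tool();print(T,S["wrist_force"])
b=snap("scene");c=snap("top");cv2.imwrite("pics/s5.png",np.hstack([cv2.resize(b[110:260,190:340],(400,400)),cv2.resize(c[120:230,160:270],(400,400))]))
E
```

```text
clock: 8.32
tcp_pos: [0.547, 0.0631, 0.1795]
orientation: [0.005, 0.076, 0.997, 0.002]
wrist_force: [0.3, -0.2, 0.6]
finger_gap: 0.0001
grip_force: 0.0
clock: 8.73
tcp_pos: [0.5421, 0.0651, 0.1622]
orientation: [0.005, 0.075, 0.997, 0.002]
wrist_force: [1.4, 0.0, -0.0]
finger_gap: -0.0001
grip_force: 0.6
clock: 9.15
tcp_pos: [0.5324, 0.0718, 0.1419]
orientation: [0.004, 0.075, 0.997, 0.002]
wrist_force: [0.4, 0.3, 0.6]
finger_gap: 0.0
grip_force: 0.4
[0.53244022 0.07179536 0.14188026] [0.3966649  0.33445401 0.62126028]
```

View pics/s5.png

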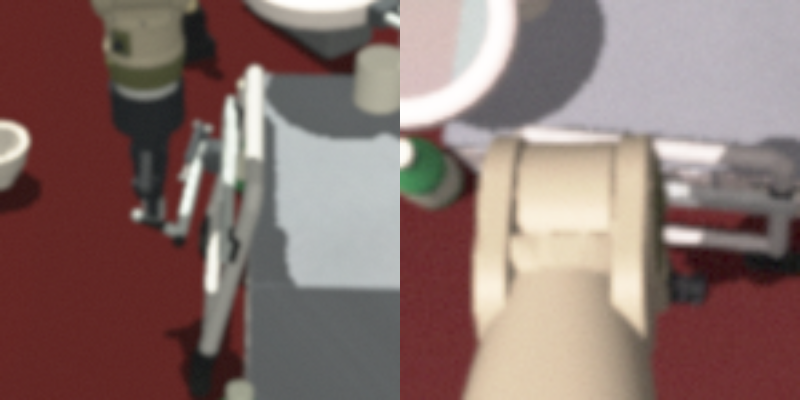

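The leg has begun to swing: its end is now at crop (178,235), with the fingertip on the bar at (150,213). Continuing along the arc.

```bash
python3 -m inch '[0.18,0.2,0.35,0,0.18,0.2,0.35,0,0.18,0.2,0.34,0,0.18,0.22,0.34,0,0.16,0.23,0.34,0]'; python3 -m inch '[0.16,0.26,0.31,0,0.16,0.28,0.3,0,0.15,0.29,0.3,0,0.15,0.3,0.3,0,0.14,0.3,0.29,0]'; python3 -m inch '[0.13,0.33,0.26,0,0.13,0.34,0.26,0,0.12,0.35,0.25,0,0.12,0.36,0.25,0,0.12,0.36,0.25,0]';  python3 - <<'E'
from h import *
T,M,S=tool();print(T,S["wrist_force"])
b=snap("scene");cv2.imwrite("pics/s6.png",cv2.resize(b[110:260,190:340],(500,500)))
E
```

```text
clock: 9.67
tcp_pos: [0.5254, 0.0837, 0.1247]
orientation: [0.004, 0.075, 0.997, 0.002]
wrist_force: [0.0, -0.3, 0.7]
finger_gap: 0.0
grip_force: 0.2
clock: 10.08
tcp_pos: [0.5203, 0.0991, 0.1098]
orientation: [0.004, 0.075, 0.997, 0.002]
wrist_force: [-1.6, 1.0, 0.1]
finger_gap: 0.0002
grip_force: 0.0
clock: 10.5
tcp_pos: [0.517, 0.1173, 0.0972]
orientation: [0.004, 0.075, 0.997, 0.002]
wrist_force: [-0.2, -0.4, 0.5]
finger_gap: 0.0001
grip_force: 0.0
[0.5169792  0.11728833 0.09721121] [-0.20443052 -0.44266158  0.50535909]
```

View pics/s6.png

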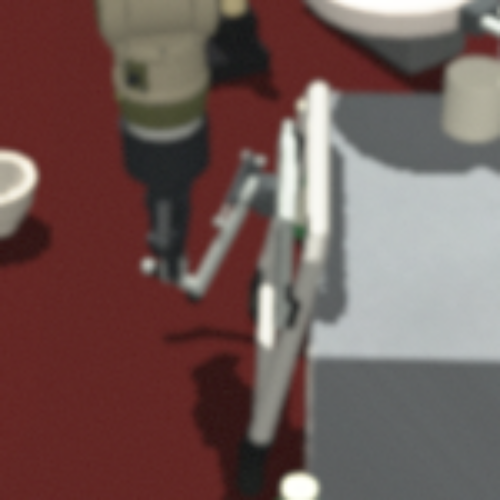

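```bash
python3 - <<'E'
from h import *
F,o=frame(np.array([.6336,.0419,.2546]),-.138,np.radians(12)); o=o+[0,.006,0]
for q in (0,.6,.8,.9,1.,1.1,1.3,1.66):
    h,g,e,ax=kick(F,o,q); print(q,(proj("scene",np.array([e,g,g-ax*.03]))-[190,110])/.3)
E
```

```text
0 [[185.87675378 245.57386033]
 [209.17246992 255.22612039]
 [240.5921851  268.24462082]]
0.6 [[158.54072512 279.78635736]
 [180.97523575 288.87898679]
 [211.24823793 301.14800971]]
0.8 [[152.57316426 282.10509385]
 [174.65934846 291.03588137]
 [204.46777019 303.08866696]]
0.9 [[150.30410913 281.55734135]
 [172.21352032 290.41508075]
 [201.78604013 302.37036416]]
1.0 [[148.52762053 279.9130781 ]
 [170.26101143 288.70367265]
 [199.598551   300.56940213]]
1.1 [[147.24873854 277.21570716]
 [168.80861496 285.94545025]
 [197.9144404  297.73009219]]
1.3 [[146.17910733 268.87428644]
 [167.40592345 277.50241506]
 [196.06675641 289.15188352]]
1.66 [[149.05373113 245.37548772]
 [169.75853214 253.89246462]
 [197.72130583 265.3949731 ]]
```

```bash
cat > ball.py <<'E'
from h import *
b=snap("scene"); c=b[110:260,190:290].astype(int)
m=((c.min(2)>110)&(c.max(2)-c.min(2)<50)).astype(np.uint8)
n,l,st,ce=cv2.connectedComponentsWithStats(m)
for i in range(1,n):
    if st[i,4]>=2: print(st[i,4],(ce[i]/.3).round(0))
E
python3 ball.py; python3 -m inch '[0,0,0,0,0,0,0,0,0,0,0,0,0,0,0,0,0,0,0,0]'; python3 ball.py
```

```text
2 [138.   2.]
2 [227.   5.]
2 [237.   5.]
27 [323.   6.]
7 [147.  51.]
1309 [294. 240.]
13 [158.  94.]
31 [163. 132.]
196 [ 13. 184.]
2 [245. 153.]
7 [257. 159.]
148 [221. 228.]
7 [146. 250.]
106 [318. 345.]
6 [310. 422.]
90 [299. 486.]
clock: 11.02
tcp_pos: [0.5172, 0.1167, 0.0976]
orientation: [0.004, 0.075, 0.997, 0.002]
wrist_force: [0.1, -0.5, 0.8]
finger_gap: -0.0001
grip_force: 0.0
2 [237.   5.]
27 [323.   6.]
9 [147.  51.]
2 [175.  47.]
1314 [294. 240.]
16 [161.  93.]
34 [162. 132.]
196 [ 13. 184.]
6 [257. 158.]
137 [221. 225.]
105 [318. 345.]
7 [310. 422.]
90 [299. 486.]
```

The ball climbs to (146,250) and then disappears, which matches the fully-down position (149,245). I'll retract and check.

```bash
python3 -m inch '[0.8,-0.3,-3.7,0,0.8,-0.3,-3.7,0,0.8,-0.3,-3.7,0,0.8,-0.3,-3.7,0,0.8,-0.3,-3.7,0]' 0.2; python3 -m inch '[3,0,-1,0,3,0,-1,0,3,0,-1,0,3,0,0,0,3,0,0,0]'; python3 -m inch '[0,0,0,0.12,0,0,0,0.12,0,0,0,0.12,0,0,0,0.12,0,0,0,0.12]'; python3 -m inch '[0,0,0,0.12,0,0,0,0.12,0,0,0,0.12,0,0,0,0.12,0,0,0,0.12]';python3 -m inch '[0,0,0,0.12,0,0,0,0.12,0,0,0,0.12,0,0,0,0,0,0,0,0]';python3 ball.py; python3 - <<'E'
from h import *
T,M,S=tool();print(T,S["finger_gap"],M[:,1])
b=snap("scene");c=snap("top");cv2.imwrite("pics/top7.png",c);cv2.imwrite("pics/sc7.png",b)
cv2.imwrite("pics/s7.png",np.hstack([cv2.resize(b[110:260,190:340],(400,400)),cv2.resize(c[120:230,170:280],(400,400))]))
E
```

```text
clock: 11.48
tcp_pos: [0.4728, 0.1071, 0.2839]
orientation: [0.004, 0.075, 0.997, 0.002]
wrist_force: [0.2, 0.5, -0.2]
finger_gap: 0.0513
grip_force: 0.0
clock: 11.9
tcp_pos: [0.324, 0.1295, 0.3115]
orientation: [0.005, 0.075, 0.997, 0.003]
wrist_force: [0.1, 0.7, 0.2]
finger_gap: 0.0513
grip_force: 0.0
clock: 12.32
tcp_pos: [0.3249, 0.1295, 0.3111]
orientation: [0.004, 0.369, 0.929, 0.004]
wrist_force: [0.9, -0.0, 0.5]
finger_gap: 0.0512
grip_force: 0.0
clock: 12.73
tcp_pos: [0.3249, 0.1294, 0.3109]
orientation: [0.002, 0.627, 0.779, 0.005]
wrist_force: [0.2, -0.4, 0.1]
finger_gap: 0.0512
grip_force: 0.0
clock: 13.15
tcp_pos: [0.325, 0.1295, 0.3109]
orientation: [0.001, 0.753, 0.658, 0.005]
wrist_force: [-0.3, -0.4, 0.1]
finger_gap: 0.0513
grip_force: 0.0
27 [323.   6.]
1568 [295. 255.]
196 [ 13. 184.]
6 [257. 158.]
138 [221. 225.]
12 [148. 242.]
90 [299. 486.]
[0.32498833 0.12945613 0.31090031] 0.051077975142898475 [ 0.99075123 -0.13542499  0.00848948]
```

The ball is at (148,242), so the kickstand is fully down. Next I'll check numerically whether the frame shifted, and work out the approach.

```bash
python3 - <<'E'
from h import *
def tube(f,top):
    g=cv2.GaussianBlur(cv2.imread(f),(3,3),0).min(2).astype(float)
    r=[]
    if top:
        for u in range(202,264,10):
            y0=int(157.5+(u-196)*.108); col=g[y0-5:y0+6,u]; r.append(y0-5+np.argmax(col)+0)
    else:
        for v in range(142,186,8):
            row=g[v,278:292]; w=np.clip(row-row.max()*.75,0,None); r.append(278+(w*np.arange(14)).sum()/w.sum())
    return np.round(r,1)
for a,b,t in(("t3","top7",1),("s3","sc7",0)): print(tube(f"pics/{a}.png",t),tube(f"pics/{b}.png",t))
T,M,S=tool(); print("to above",M.T@(np.r_[.634,.044,.31]-T)*100)
print(proj("scene",[.634,.044,.2546]),proj("top",[.634,.044,.2546]))
E
```

```text
[158 159 160 160 162 163 164] [157 159 160 161 162 163 164]
[284.8 284.8 284.7 284.2 284.6 283.9] [284.9 285.1 284.5 284.2 284.5 283.9]
to above [-4.25523445 31.77380804  0.32983719]
[[284.79797325 158.89797246]] [[231.02872404 160.76268732]]
```

The frame has not moved and the projections agree. I'll go above the tube, descend around it and cage it loosely.

```bash
python3 -m inch '[-0.28,2.12,0,0,-0.28,2.12,0,0,-0.28,2.12,0,0,-0.28,2.12,0,0,-0.28,2.12,0,0]'; python3 -m inch '[-0.28,2.12,0,0,-0.28,2.12,0,0,-0.28,2.12,0,0,-0.28,2.12,0,0,-0.28,2.12,0,0]';python3 -m inch '[-0.28,2.12,0,0,-0.28,2.12,0,0,-0.28,2.12,0,0,-0.28,2.12,0,0,-0.28,2.12,0,0]'; python3 -m inch '[0,0,0.9,0,0,0,0.9,0,0,0,0.9,0,0,0,0.9,0,0,0,0,0]'; python3 -c "
from h import *
T,M,S=tool();print(T,S['wrist_force'],M.T@(np.r_[.634,.044,.2475]-T)*100)"
```

```text
clock: 13.72
tcp_pos: [0.429, 0.1006, 0.3116]
orientation: [0.001, 0.754, 0.657, 0.005]
wrist_force: [0.1, 0.0, 0.2]
finger_gap: 0.0512
grip_force: 0.0
clock: 14.13
tcp_pos: [0.5321, 0.072, 0.3122]
orientation: [0.001, 0.754, 0.657, 0.005]
wrist_force: [0.0, -0.1, 0.7]
finger_gap: 0.0512
grip_force: 0.0
clock: 14.55
tcp_pos: [0.6351, 0.0435, 0.3128]
orientation: [0.001, 0.754, 0.657, 0.005]
wrist_force: [-0.1, 0.3, 0.8]
finger_gap: 0.0512
grip_force: 0.0
clock: 14.97
tcp_pos: [0.6326, 0.0444, 0.2748]
orientation: [-0.0, 0.754, 0.657, 0.003]
wrist_force: [-0.2, 0.8, -2.2]
finger_gap: 0.0514
grip_force: 0.0
[0.63264057 0.04441957 0.27480365] [-0.20156708  0.81034098 -2.19148393] [-0.03686191  0.12864803  2.73079213]
```

```bash
python3 -m inch '[0,0.03,0.55,0,0,0.03,0.55,0,0,0.03,0.55,0,0,0.03,0.55,0,0,0,0.5,0]'; python3 -m inch '[0,0,0,0,0,0,0,0,0,0,0,0,0,0,0,0,0,0,0,0]' -0.42 20; python3 -c "
from h import *
T,M,S=tool();print(T,M[:,2],S['wrist_force'],S['grip_force'])"
```

```text
clock: 15.38
tcp_pos: [0.6359, 0.044, 0.2498]
orientation: [0.001, 0.754, 0.656, 0.005]
wrist_force: [-0.1, 0.3, -0.6]
finger_gap: 0.0513
grip_force: 0.0
clock: 15.8
tcp_pos: [0.6361, 0.0439, 0.2506]
orientation: [0.002, 0.754, 0.656, 0.005]
wrist_force: [0.0, 0.8, -0.3]
finger_gap: 0.0249
grip_force: 0.0
[0.63611239 0.04392977 0.25061818] [ 0.00962591  0.00417865 -0.99994494] [ 0.03000765  0.79930857 -0.29210089] 0.0
```

Caged with no contact yet. Pulling the tube back upright, about 54 mm along -x including the foot roll.

```bash
python3 -m inch '[0,-0.28,0,0,0,-0.28,0,0,0,-0.28,0,0,0,-0.28,0,0,0,-0.28,0,0]'; python3 -m inch '[0,-0.28,0,0,0,-0.28,-0.02,0,0,-0.28,0,0,0,-0.28,-0.02,0,0,-0.28,0,0]'; python3 -m inch '[0,-0.28,0,0,0,-0.28,0,0,0,-0.28,0,0,0,-0.28,0,0,0,-0.28,0,0]'; python3 -m inch '[0,-0.28,0,0,0,-0.28,0,0,0,-0.28,0,0,0,-0.28,0,0,0,-0.2,0,0]'; python3 -c "
from h import *
T,M,S=tool();print(T,M[:,2],S['wrist_force'],S['grip_force'],M.T@(np.r_[.5804,.0514,.252]-T)*100)
b=snap('scene');c=snap('top');cv2.imwrite('pics/s8.png',b);cv2.imwrite('pics/t8.png',c)
cv2.imwrite('pics/v8.png',cv2.resize(b[110:260,190:340],(600,600)))"
```

```text
clock: 16.22
tcp_pos: [0.6217, 0.0459, 0.2503]
orientation: [0.001, 0.754, 0.656, 0.005]
wrist_force: [0.5, -0.1, 0.8]
finger_gap: 0.0249
grip_force: 0.3
clock: 16.63
tcp_pos: [0.6078, 0.0479, 0.2504]
orientation: [0.001, 0.754, 0.656, 0.005]
wrist_force: [-0.6, -0.5, -0.0]
finger_gap: 0.0247
grip_force: 0.1
clock: 17.05
tcp_pos: [0.5939, 0.0498, 0.2502]
orientation: [0.001, 0.754, 0.656, 0.005]
wrist_force: [0.3, 0.7, 0.3]
finger_gap: 0.0247
grip_force: 0.0
clock: 17.47
tcp_pos: [0.5807, 0.0517, 0.2501]
orientation: [0.001, 0.754, 0.656, 0.005]
wrist_force: [-1.2, 0.8, 0.2]
finger_gap: 0.0248
grip_force: 0.3
[0.58071928 0.05166707 0.25012167] [ 0.00853373  0.0042277  -0.99995465] [-1.23888282  0.8128829   0.22434515] 0.2746085822582245 [-0.02986227 -0.02644237 -0.18821024]
```

View pics/v8.png

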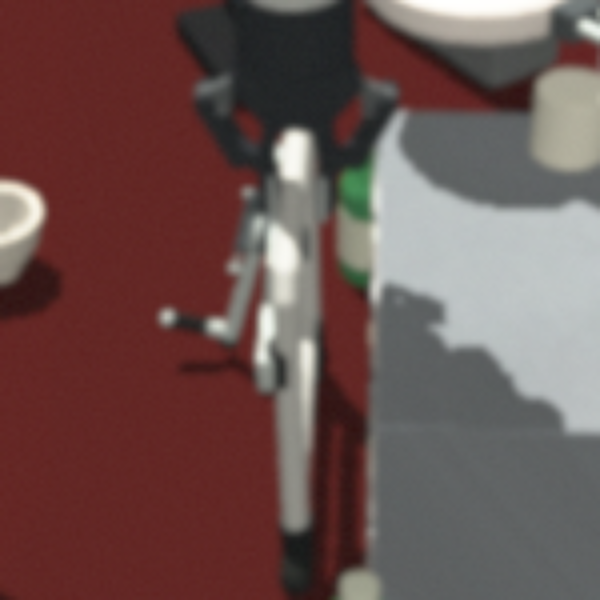

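The frame looks upright between the fingers: tube at (295,150), right foot at (297,570), with a gap to the cabinet. Checking the tilt by projection.

```bash
python3 - <<'E'
from h import *
b=cv2.imread("pics/s8.png").astype(float)
for tl in (-2,0,2):
    F,o=frame(np.array([.5804,.0514,.26]),-.138,np.radians(tl))
    o=np.array([.5804,.0514,.012])-0*o; 
    P=[o+F@[0,-.111,z] for z in(0,.06,.1,.14,.18)]+[o+F@[0,y,.248] for y in(-.08,-.04,0)]
    print(tl,proj("scene",np.array(P)).round(1).tolist())
# measured: post edges per row (non-red bright), foot
g=b[:,:,1]  # red counter -> low green
for v in range(170,258,4):
    r=g[v,252:276]; print(v,r.astype(int).tolist())
E
```

```text
-2 [[263.4, 250.7], [262.4, 236.0], [261.7, 225.6], [261.0, 214.8], [260.2, 203.4], [259.5, 175.1], [260.4, 165.7], [261.3, 156.8]]
0 [[263.4, 250.7], [263.2, 236.0], [263.0, 225.7], [262.8, 214.8], [262.6, 203.5], [262.9, 175.1], [263.8, 165.7], [264.6, 156.8]]
2 [[263.4, 250.7], [263.9, 236.0], [264.3, 225.7], [264.7, 214.9], [265.1, 203.6], [266.4, 175.3], [267.1, 165.8], [267.8, 156.9]]
170 [118, 127, 115, 100, 145, 220, 240, 243, 246, 246, 234, 194, 143, 108, 95, 111, 120, 99, 61, 40, 42, 61, 98, 125]
174 [125, 130, 115, 109, 160, 224, 241, 245, 248, 249, 245, 232, 193, 144, 114, 121, 122, 102, 63, 40, 40, 52, 79, 110]
178 [133, 112, 78, 73, 110, 154, 191, 221, 227, 227, 218, 190, 162, 146, 143, 141, 130, 103, 66, 42, 40, 41, 49, 62]
182 [109, 73, 51, 71, 112, 149, 185, 211, 220, 219, 204, 178, 153, 140, 140, 140, 132, 105, 69, 47, 38, 40, 40, 39]
186 [65, 47, 88, 151, 193, 199, 183, 172, 172, 170, 162, 150, 140, 137, 142, 142, 132, 107, 74, 45, 41, 38, 40, 40]
190 [38, 58, 136, 225, 246, 242, 209, 158, 142, 143, 142, 139, 134, 133, 138, 134, 120, 93, 61, 43, 39, 39, 40, 39]
194
[... 1029 characters left out ...]
44, 70, 107, 131, 141, 143, 142, 132, 106, 70, 39, 24, 20, 28, 31, 35, 33, 26]
234 [38, 39, 38, 40, 41, 39, 41, 65, 103, 129, 140, 144, 141, 132, 108, 70, 37, 26, 23, 24, 31, 33, 31, 25]
238 [37, 39, 39, 38, 40, 39, 42, 60, 91, 121, 138, 143, 142, 134, 114, 80, 45, 23, 21, 26, 32, 34, 32, 25]
242 [40, 38, 37, 41, 40, 38, 40, 39, 52, 78, 96, 105, 102, 88, 64, 42, 30, 19, 21, 25, 33, 36, 30, 23]
246 [39, 39, 39, 40, 40, 39, 39, 38, 32, 26, 26, 27, 30, 29, 25, 24, 22, 24, 23, 28, 37, 34, 28, 22]
250 [39, 37, 39, 39, 39, 38, 38, 40, 45, 47, 40, 34, 32, 30, 28, 27, 25, 25, 27, 28, 35, 35, 26, 25]
254 [38, 40, 37, 39, 40, 39, 37, 39, 39, 42, 44, 45, 43, 40, 34, 29, 23, 24, 24, 30, 27, 30, 64, 105]
```

```bash
python3 - <<'E'
from h import *
b=cv2.imread("pics/s8.png").astype(int); 
for v in range(138,186,3): print(v,b[v,250:278,1].tolist())
X=np.array([.9905,-.1375,0]);Y=np.array([.1375,.9905,0]);o=np.array([.5804,.0514,.012])
f=lambda x,y,z:proj("scene",o+x*X+y*Y+[0,0,z])[0].round(1).tolist()
print("tube",[f(0,y,.248) for y in(-.1,-.05,0,.05,.1)]);print("rail",[f(-.015,y,.185) for y in(-.1,-.05,0,.05,.1)])
print("far post",[f(0,.111,z) for z in(0,.1,.2)])
# top view: tube rows
c=cv2.imread("pics/t8.png").astype(int)
F=lambda x,y,z:proj("top",o+x*X+y*Y+[0,0,z])[0].round(1).tolist()
print("top tube",[F(0,y,.248) for y in(-.1,-.07,.07,.1)],"foot",F(0,-.111,0),F(0,.111,0),"rail",F(-.015,-.09,.185))
for u in(250,256,262): print(u,c[166:200,u,1].tolist())
E
```

```text
138 [31, 33, 34, 37, 38, 36, 36, 37, 38, 37, 39, 37, 38, 37, 40, 39, 36, 37, 37, 38, 36, 36, 38, 37, 39, 37, 37, 38]
141 [39, 38, 40, 38, 39, 38, 36, 37, 36, 38, 43, 57, 72, 79, 73, 64, 52, 45, 37, 38, 39, 38, 39, 36, 39, 39, 41, 38]
144 [48, 48, 47, 44, 41, 39, 37, 38, 45, 71, 128, 199, 239, 247, 245, 233, 197, 143, 90, 52, 37, 37, 35, 39, 38, 39, 46, 48]
147 [46, 54, 58, 59, 51, 43, 37, 53, 119, 194, 230, 240, 246, 248, 246, 233, 201, 152, 107, 67, 41, 34, 37, 35, 37, 39, 40, 39]
150 [37, 40, 36, 43, 38, 39, 39, 46, 94, 163, 220, 240, 247, 249, 244, 229, 188, 145, 109, 73, 49, 37, 38, 39, 39, 40, 39, 40]
153 [38, 39, 39, 37, 38, 40, 50, 59, 74, 120, 191, 234, 244, 244, 239, 222, 177, 139, 109, 82, 62, 49, 41, 39, 53, 81, 109, 119]
156 [62, 82, 83, 67, 50, 47, 71, 98, 100, 93, 108, 129, 138, 145, 154, 163, 154, 135, 116, 107, 108, 95, 64, 48, 74, 107, 131, 139]
159 [75, 99, 101, 86, 67, 59, 72, 99, 110, 106, 117, 130, 137, 139, 135, 133, 131, 130, 118, 112, 112, 97, 67, 51, 65, 89, 104, 113]
162 [56, 68, 73, 76, 73, 69, 78, 101, 115, 117, 124, 132, 137, 137, 134, 134, 135, 135, 121,
[... 1140 characters left out ...]
60.4, 164.7], [261.4, 154.7]]
far post [[267.0, 199.6], [266.8, 175.3], [266.6, 148.5]]
top tube [[262.3, 181.8], [252.2, 180.7], [205.4, 175.7], [195.4, 174.6]] foot [264.8, 192.6] [204.2, 186.0] rail [258.4, 189.3]
250 [95, 110, 123, 122, 115, 120, 123, 126, 121, 113, 101, 82, 70, 94, 134, 187, 227, 235, 218, 161, 120, 191, 241, 246, 227, 140, 66, 50, 46, 49, 50, 50, 48, 42]
256 [93, 92, 94, 106, 97, 104, 114, 128, 118, 110, 104, 97, 79, 104, 171, 225, 243, 245, 230, 187, 116, 127, 204, 237, 235, 203, 139, 75, 45, 43, 45, 46, 49, 48]
262 [97, 95, 95, 100, 89, 88, 108, 119, 120, 100, 91, 99, 82, 54, 78, 121, 159, 177, 177, 175, 157, 131, 104, 120, 182, 204, 150, 101, 64, 49, 46, 44, 49, 44]
```

Both views put the tube about 7 mm nearer the robot than the feet (scene 262.6 against 265.2 expected, top 183 against 180.5). It is resting on the front finger at about -1.6°. I'll shift back 4 mm and close, which centres the tube.

```bash
cat > tilt.py <<'E'
from h import *
n=4; b=sum(snap("scene").astype(float) for _ in range(n))/n; c=sum(snap("top").astype(float) for _ in range(n))/n
g=b[:,:,1]; t=c[:,:,1]
def edge(r,lev,x0): 
    i=np.where(np.diff((r>lev).astype(int))!=0)[0]; return [round(float(x0+k+(lev-r[k])/(r[k+1]-r[k])),1) for k in i]
for v in(147,150,153): print("tube v",v,edge(g[v,254:276],145,254))
for v in(210,218,226,234,238): print("post v",v,edge(g[v,254:276],90,254))
for u in(250,254,258): print("top u",u,edge(t[172:200,u],150,172))
T,M,S=tool(); print(T,S["wrist_force"],S["ft_torque"],S["grip_force"],S["finger_gap"])
E
python3 tilt.py; python3 -m inch '[0,0.08,0,0,0,0.08,0,0,0,0.08,0,0,0,0.08,0,0,0,0.08,0,0]'; python3 -m inch '[0,0,0,0,0,0,0,0,0,0,0,0,0,0,0,0,0,0,0,0]' -1 25; python3 tilt.py
```

```text
tube v 147 [258.5, 267.2]
tube v 150 [258.8, 267.1]
tube v 153 [259.4, 266.9]
post v 210 [258.6, 268.3]
post v 218 [259.0, 267.9]
post v 226 [259.4, 266.8]
post v 234 [259.7, 266.5]
post v 238 [260.0, 266.7]
top u 250 [180.1, 184.5, 186.5, 190.8]
top u 254 [179.1, 185.2, 186.5, 191.1]
top u 258 [179.5, 185.4, 187.3, 192.0]
[0.58134947 0.05158973 0.25017628] [ 0.23505889  0.20854703 -0.03189476] [-0.01895734  0.10362107  0.00632976] 0.23286110255867243 0.02480012046927665
clock: 18.38
tcp_pos: [0.5853, 0.051, 0.2502]
orientation: [0.001, 0.755, 0.656, 0.005]
wrist_force: [-0.2, -0.5, 1.3]
finger_gap: 0.0247
grip_force: 0.2
clock: 18.8
tcp_pos: [0.5852, 0.051, 0.2503]
orientation: [0.001, 0.754, 0.656, 0.005]
wrist_force: [-0.6, 0.8, -0.3]
finger_gap: 0.0172
grip_force: 24.5
tube v 147 [261.6, 269.2]
tube v 150 [262.1, 269.3]
tube v 153 [262.5, 269.1]
post v 210 [260.5, 268.5]
post v 218 [260.5, 267.8]
post v 226 [260.4, 267.4]
post v 234 [260.4, 267.3]
post v 238 [260.5, 267.3]
top u 250 [178.5, 182.3, 184.6, 191.0]
top u 254 [177.0, 182.5, 184.7, 191.4]
top u 258 [176.9, 183.1, 185.5, 191.7]
[0.58519671 0.05101069 0.25026726] [-0.36917489 -0.06647828  0.36654552] [-0.02250438 -0.00445692  0.05749871] 24.487535655498505 0.017295420091449125
```

The frame is upright within about 1°: the tube and feet both sit at x≈0.581 by camera, and wrist force is near zero. I'll firm the grip, settle and hand in.

```bash
python3 -m inch '[0,0,0,0,0,0,0,0,0,0,0,0,0,0,0,0,0,0,0,0]' -1 50; python3 -m inch '[0,0,0,0,0,0,0,0,0,0,0,0,0,0,0,0,0,0,0,0]'; python3 tilt.py; python3 - <<'E'
from h import *
print(env.hand_in())
E
```

```text
clock: 19.62
tcp_pos: [0.5852, 0.051, 0.2503]
orientation: [0.001, 0.754, 0.656, 0.005]
wrist_force: [0.8, -0.5, 1.7]
finger_gap: 0.0166
grip_force: 48.7
clock: 20.03
tcp_pos: [0.5852, 0.051, 0.2503]
orientation: [0.001, 0.754, 0.656, 0.005]
wrist_force: [0.4, 0.3, 2.5]
finger_gap: 0.017
grip_force: 48.8
tube v 147 [261.6, 269.2]
tube v 150 [262.3, 269.3]
tube v 153 [262.5, 269.0]
post v 210 [260.6, 268.5]
post v 218 [260.5, 267.8]
post v 226 [260.4, 267.4]
post v 234 [260.3, 267.3]
post v 238 [260.5, 267.3]
top u 250 [178.5, 182.3, 184.6, 190.9]
top u 254 [177.1, 182.5, 184.8, 191.4]
top u 258 [176.9, 183.0, 185.5, 191.7]
[0.58523319 0.05099422 0.25033661] [-0.79514838 -0.35533091  3.81744461] [-0.16338845  0.13268424  0.04698993] 48.8182407617569 0.0167368089127561
the job is handed in; nothing more can be done
None
```

Job handed in at about 20 s: the lamp is swung about 0.23 m clear of the frame, the kickstand is snapped fully down, and the frame is gripped still by its top tube, upright to within about 1° by camera; I did not measure directly that both feet stayed on the counter.

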